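# Put the stapler away in the desk case and slide the hatch shut

## Robot

A 7-joint arm with a two-finger parallel gripper is mounted at the origin on a cart in front of the work surface, level with it; the furniture and walls round the work are solid. World frame = base frame: x ahead of the robot, y to its left, z up, the work surface at z = 0. Lengths are in m, angles in rad, forces in N, time in s.
With the tool pointing down it reaches from about 0.35 to 0.9 m from the base axis. Payload 8.1 kg.
Tool frame: the origin (TCP) lies at the very end of the fingers, on their centre line; the grasp point (between the pads) lies 19 mm behind it; z points along the fingers, y is the line along which they close (so a half turn about z gives the same grasp; the last joint's range is limited). The gripper opens to 85 mm and grips with 20 to 120 N. Pads are 22 mm wide; open, the fingers measure 114 mm over their backs; the gripper's body (76 mm by 85 mm) begins 54 mm behind the grasp point. The pads swing forward as they close: fully open they stand 13 mm farther back than shut.
Start: joints at [-1.422, 0.434, 0.025, 1.573, -0.012, 1.134, -0.075], TCP at [0.156, 0.605, 0.231] pointing down, gripper open.
Joint ranges: [-2.62, 2.62], [-0.44, 2.09], [-1.27, 1.32], [0.08, 2.57], [-1.32, 4.46], [0.12, 2], [-2.74, 2.74]. Speed limits (rad/s): [2.22, 2.22, 3.01, 3.01, 3.14, 3.14, 3.14].

## Interface

Orientations are given as a 3x3 rotation matrix whose columns are the frame's x, y, z axes.
In Python, from workcell import env, snapshot, ticket, models gives the robot as it stands.
- The arm moves only by the tool servo_tool, never from a script. Its argument "series" is a list that holds one entry, the list of rows, each a list of 7 numbers: the shift along the tool's x, y, z each as a share of 20 mm, from -1 to 1, then the turn, a rotation vector about the tool's x, y, z each as a share of 6 degrees, from -1 to 1, then the closure, from -1 (fully open) to 1 (shut), so that 0 is half open. In form: [[[tx, ty, tz, rx, ry, rz, claw], ...]]. A call has 1 to 10 rows; each row shifts and turns the commanded pose from where the row before left it, along the tool's axes as they then stand; what a row does not reach is not made up. A row lasts 1/12 s, in which the tool goes at most 41.7 mm and 7.16 degrees, less where a joint would pass 70% of its speed; a pose out of reach is approached as far as the arm can. A call with a number of a shift or a turn outside -1 to 1 is refused whole. A call with a gripper value outside its range is refused whole. The fingers move at their own pace and stop on an object; the grip force is fixed at half the most. Time passes only in rows, so rows that do not move let the fingers close. It gives the time, the measured TCP pose, the force, the opening and the grip force at its end, in the units of the state.
- env.get_state(): the state, without advancing time (a new reading comes with each control period).
- snapshot(name): name is "scene" or "side" or "wrist"; returns a dict with "color" (480x640x3 uint8, red, green, blue), "depth" (480x640 float32, m along the optical axis (not along the pixel's ray), 0 where there is no reading), "intrinsics" (3x3 intrinsics, pixels), "origin" and "attitude" of the camera in the world. Camera axes: x right, y down, z forward; pixel columns grow to the right and rows downward; lengths in m; the calibration is good to about 2 mm. A picture is of the moment at which its call begins.
- ticket.job_done(): hands the job in; it is judged then, once.
Trained networks look in the newest picture that a camera, given by its name, has taken for a name from the list of things; names that differ only in an ending like _2 or _b are one class to them, and where a whole thing is asked for, a point or a joint stands for the part that bears it (a point fixed in the world has none). Each returns a list of dicts, best first, with "score" (0 to 1); they miss things now and then, are a little off and sometimes report something else, mostly with a low value. They report only what shows in the picture. A call takes as long as a camera call. They do not tell look-alikes from the thing itself.
- models.boxes_of(camera, thing): "extent" ([left, top, right, bottom] in pixels, round what is visible of it).
- models.silhouettes(camera, thing): "region" (480x640 bool, what is visible of it) and "extent" ([left, top, right, bottom] in pixels, round what is visible of it).
The state is a dict: "time": time; "joints": joint angles; "qvel": joint speeds; "effort": joint torques, N m; "position": TCP position; "tool_rot": TCP orientation; "ft_force": force on the tool from outside, world axes, zero at the start; "wrist_torque": the same for the moment, N m; "opening": finger opening in m; "grasp_force": force on a finger pad.
Only numpy, scipy, OpenCV 4.12 (cv2) and the standard library are available. Lean on these libraries where they do the work, as an engineer would, in place of code of your own. Each camera call takes 0.05 s, during which the arm holds its last target. There are 200 camera calls.

## Task

Put the stapler away in the wooden desk case: slide the case's blue hatch wide open, set the stapler down (do not drop it) upright on its base on the floor of the bay underneath, then slide the hatch along its track until it is fully closed against the end frame. Leave the hole punch, the mug and the pink highlighter where they are.

Things in the scene. Friction and masses are not known exactly. Their poses are not given: they have to be found in the camera images.
- case: Low light-wood desk case, fixed; 200 (x) x 310 (y) x 73 mm high; origin at the centre of its underside, z up. Along its own y: end frame (inner face at y=-143 mm), an open-topped bay to y=-10 mm (133 mm wide; x from -88 to 88 mm; floor at z=8 mm), then a half with a fixed white top at z=56.5 mm, over which the hatch slides as it opens. Aluminium tracks along y hold the hatch, tops at z=73 mm.
- bay_floor (a point): Centre of the bay's inner floor, at (0, -76.5, 8) mm in the case's frame, axes as the case's. A stapler laid here with its length along the case's x (either way round) fits with about 20 mm to spare at each end and about 50 mm on each side; 8 mm clear remain between its top and the hatch.
- hatch (a joint): Blue sliding hatch, a plate 186 (x) x 140 (y) x 7 mm, top face 66 mm above the desk. Value in m: 0 = fully closed against the end frame, 0.14 = fully open (bay wholly uncovered); it grows as the hatch moves along the case's +y. Slides with about 2 N of friction plus light damping (about 6 N per m/s) and stays where it is left; it begins only a third or so open, too little to load the bay.
- hatch_pull (a point): Middle of the top of the hatch's dark upright pull bar, 93 mm above the desk; the bar is 70 mm long along the case's x, 12 mm thick along the case's y (the sliding direction) and stands 27 mm above the hatch at its middle. In the case's frame it lies at (0, -73 mm + joint value, 93 mm). Axes as the case's.
- stapler: Black desk stapler, 36 (x) x 134 (y) x 43 mm (z), 0.15 to 0.3 kg, standing loose on its base; origin at the centre of its underside, z up, length along its own y. Base 36 mm wide up to z=11 mm; the upper arm is rigid, 20 mm wide from z=24 to 43 mm and can be gripped across its width near the middle.
- hole_punch: Blue-topped black hole punch, 67 x 104 (own y) x 56 mm, origin at the centre of its underside; may have changed places with the stapler. Leave alone.
- mug: White dotted mug, 82 mm across, 91 mm high, origin at the centre of its underside, behind the work. Leave alone.
- highlighter: Pink highlighter lying on the desk, 122 mm long (own y), 18 mm thick, origin at its underside. Leave alone.
There are look-alikes about, which are no part of the job. Of the things that look like the stapler, the smallest one is meant.

How it is judged:
On the way, in this order (a step that is already met when the one before it is completed fails the run):
1. the hatch is slid wide open (at least 100 mm) (value of joint hatch above 0.1 m), for 0.2 s.
2. the stapler stands upright on the floor of the bay, released (x of stapler in the frame of bay_floor between -0.05 and 0.05 m and y of stapler in the frame of bay_floor between -0.06 and 0.06 m and z of stapler in the frame of bay_floor between -0.01 and 0.012 m and angle between stapler's own z axis and vertical below 0.2 rad and linear speed of stapler below 0.02 m/s and contact force between stapler and the fingers below 0.2 N), for 0.2 s.
3. the hatch is closed against the end frame (value of joint hatch below 0.003 m), for 0.2 s.
At the end, for the whole second after the job is handed in: The hatch is shut to within 3 mm of the end frame, with the stapler released and at rest, upright (within 0.2 rad) on the floor of the bay below it; the hole punch, mug and highlighter are within 30 mm of where they started (all of step 2 and value of joint hatch below 0.003 m and distance of each of hole_punch, mug, highlighter from where it was at the start of the episode below 0.03 m); the robot touches nothing.
It fails at once if the stapler is dropped into the bay (moves there at over 0.5 m/s, a fall of about 13 mm or more) (x of stapler in the frame of bay_floor between -0.07 and 0.07 m and y of stapler in the frame of bay_floor between -0.07 and 0.07 m and z of stapler in the frame of bay_floor between -0.01 and 0.05 m and linear speed of stapler above 0.5 m/s).
It fails at once if the hole punch, mug or highlighter is displaced by more than 30 mm (distance of any of hole_punch, mug, highlighter from where it was at the start of the episode above 0.03 m).
It also fails if it takes over 67 s, if anything falls off the work surface, if the arm or the gripper's body presses on something with over 40 N, if the wrist force passes 120 N, or if a joint passes its speed limit or range.

## Working session

There is one attempt and no reset: what is moved stays moved. The work goes in short steps, Python scripts to look and compute and a tool call to move; the robot and the scene stay as the last step left them, time stands still between calls to the robot, and variables do not carry over. Pictures are saved under pics/ and viewed, at most 10 in all, crops included, and the job is handed in when it is done.

Besides the shell and the picture viewer there is one more tool, called after "Request:" as name(argument=value, ...), one argument or row to a line, values as JSON. servo_tool: Moves the arm, as the interface text tells. Its arguments: {"type":"object","properties":{"series":{"type":"array","items":{"type":"array","items":{"type":"array","items":{"type":"number"}}}}},"required":["series"]}

```bash
mkdir -p pics
cat > h.py <<'E'
import numpy as np, cv2
from workcell import env, snapshot, ticket, models
def cloud(s):
    K=s["intrinsics"];d=s["depth"];v,u=np.mgrid[:480,:640]
    p=np.stack([(u-K[0,2])/K[0,0]*d,(v-K[1,2])/K[1,1]*d,d],-1)
    w=p@np.array(s["attitude"]).T+np.array(s["origin"]); w[d==0]=np.nan
    return w
def save(n,im): cv2.imwrite("pics/"+n+".png",cv2.cvtColor(im,cv2.COLOR_RGB2BGR))
E
python3 - <<'E'
from h import *
ims=[]
for c in("scene","side"):
    s=snapshot(c);w=cloud(s);np.savez(c+".npz",w=w,c=s["color"]);ims.append(s["color"])
    print(c,np.round(s["origin"],3))
    for t in("case","hatch","stapler","hole_punch","mug","highlighter"):
        for r in models.silhouettes(c,t):
            m=r["region"];p=w[m];p=p[~np.isnan(p[:,0])]
            if len(p)<10: continue
            hi=p[p[:,2]>np.percentile(p[:,2],98)-0.008]
            rc=cv2.minAreaRect((p[:,:2]*1000).astype(np.float32))
            print(t,round(r["score"],2),np.round(r["extent"]),"med",np.round(np.median(p,0),3),"zmax",np.round(np.percentile(p[:,2],98),3),"rect",np.round(rc[0]),np.round(rc[1]),round(rc[2]))
save("a",ims[0]);save("b",ims[1])
print(env.get_state())
E
```

```text
scene [-0.106 -0.619  0.725]
case 0.86 [330. 241. 486. 374.] med [ 0.524 -0.191  0.059] zmax 0.077 rect [ 580. -146.] [342. 271.] 75
case 0.64 [278. 224. 319. 262.] med [0.534 0.199 0.036] zmax 0.055 rect [571. 243.] [121. 179.] 0
hatch 0.82 [356. 262. 457. 326.] med [ 0.534 -0.174  0.065] zmax 0.091 rect [ 545. -165.] [143. 178.] 75
stapler 0.86 [202. 256. 271. 296.] med [0.335 0.197 0.028] zmax 0.055 rect [360. 236.] [121. 190.] 76
stapler 0.77 [140. 238. 207. 274.] med [0.274 0.394 0.028] zmax 0.055 rect [229. 225.] [582. 174.] 74
stapler 0.7 [222. 214. 249. 249.] med [0.448 0.359 0.028] zmax 0.043 rect [455. 392.] [146.  35.] 77
hole_punch 0.77 [277. 225. 320. 262.] med [0.533 0.194 0.039] zmax 0.055 rect [550. 207.] [ 79. 106.] 0
mug 0.96 [404. 212. 435. 259.] med [ 0.752 -0.044  0.06 ] zmax 0.089 rect [775. -29.] [104.  80.] 40
highlighter 0.6 [298. 201. 319. 226.] med [0.681 0.323 0.013] zmax 0.019 rect [684. 325.] [123.  15.] 81
side [-0.903 -0.017  0.999]
case 0.6 [346. 219. 454. 290.] med [ 0.526 -0.169  0.057] zmax 0.073 rect [ 594. -168.] [316. 326.] 72
case 0.57 [372. 22
[... 950 characters left out ...]
ay([ 1.21004001e-03, -1.38279737e-03,  5.06470642e-06, -2.10525892e-03,
       -1.27952661e-03,  1.94409551e-04, -7.15912169e-04]), 'effort': array([-7.94091247e-04, -6.70126677e+01,  1.02282867e+00, -3.16515398e+01,
        1.53929129e-02,  2.06885408e-03, -1.34021033e-05]), 'position': array([0.155727  , 0.60530649, 0.23132131]), 'tool_rot': array([[-9.68451500e-01,  2.49202111e-01, -4.26854036e-06],
       [ 2.49202110e-01,  9.68451499e-01,  4.56841899e-05],
       [ 1.55184709e-05,  4.31791930e-05, -9.99999999e-01]]), 'ft_force': array([0.18010159, 0.83314947, 0.4223069 ]), 'wrist_torque': array([-0.01084516,  0.0501432 , -0.03263158]), 'grasp_force': 0.0, 'opening': 0.08533798413792562}
```

Run:
```python
from h import *
d=np.load("scene.npz");w=d["w"];c=d["c"].copy()
e=np.load("side.npz")
a=cv2.resize(c[190:390,120:500],None,fx=2.1,fy=2.1,interpolation=cv2.INTER_CUBIC)[:, :800]
save("crop",a)
b=cv2.resize(e["c"][180:350,150:470],None,fx=2.5,fy=2.5,interpolation=cv2.INTER_CUBIC)
save("cropb",b[:, :800])
def rect(p):
    r=cv2.minAreaRect((p[:,:2]*1000).astype(np.float32));return len(p),np.round(r[0],1),np.round(r[1],1),round(r[2],1)
for n in("scene","side"):
    w=np.load(n+".npz")["w"].reshape(-1,3);w=w[~np.isnan(w[:,0])]
    x,y,z=w.T
    near=(np.hypot(x-.454,y-.397)<.1)
    print(n,"stapler top",rect(w[near&(z>.026)&(z<.05)]),"all",rect(w[near&(z>.006)&(z<.05)]))
    nc=(x>.4)&(x<.72)&(y<.1)&(y>-.4)&(np.hypot(x-.77,y+.03)>.08)
    print("pull",rect(w[nc&(z>.08)&(z<.1)]))
    print("tracks",rect(w[nc&(z>.0695)&(z<.077)]))
    print("case",rect(w[nc&(z>.045)&(z<.1)]))
```

```text
scene stapler top (234, array([436.8, 397.8]), array([114.7, 118.1]), 52.8) all (424, array([436.2, 374.6]), array([135.6, 109.3]), 32.5)
pull (200, array([ 539. , -164.6]), array([13.7, 69.7]), 75.5)
tracks (1597, array([ 543.8, -151.7]), array([312.2, 202.4]), 75.2)
case (8294, array([ 544.4, -151.8]), array([314.1, 204.2]), 75.3)
side stapler top (302, array([437. , 379.2]), array([127.1, 105.3]), 29.4) all (543, array([438.7, 378.1]), array([126.7, 111.6]), 30.6)
pull (68, array([ 535.9, -161.6]), array([12.7, 74. ]), 73.3)
tracks (327, array([ 538.4, -149.7]), array([307.4, 204.7]), 75.4)
case (3832, array([ 541.6, -149.6]), array([309.4, 216.4]), 75.4)
```

View pics/crop.png

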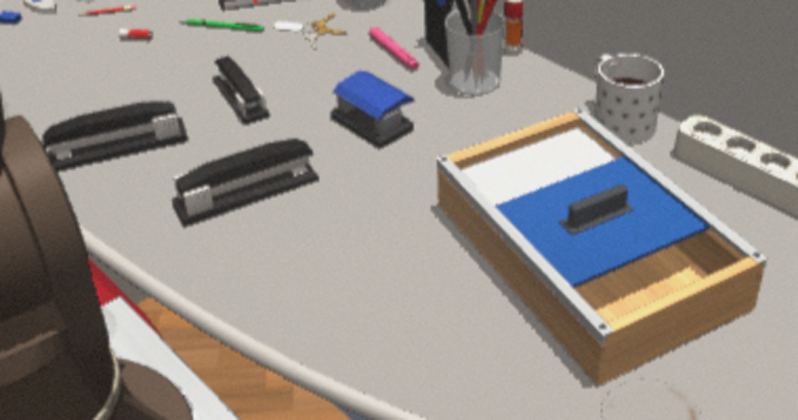

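View pics/cropb.png

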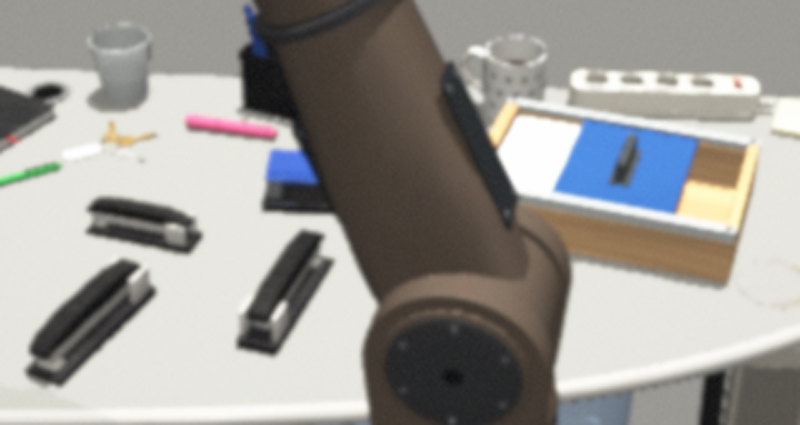

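Crop 1 shows three stapler-like things at scene px (175,252), (236,276) and (234,232). The two at the front are about 55 mm high. The one at (234,232) is about 43 mm high and 36x140 mm, so it is the smallest and the one meant. The hatch pull is at scene px (404,288), about 59 mm open. The case's y axis already lies along the tool's y.

Request:
servo_tool(
  series=[
    [[-0.85,-1,0,0,0,0,-1],[-0.85,-1,0,0,0,0,-1],[-0.85,-1,0,0,0,0,-1],[-0.85,-1,0,0,0,0,-1],[-0.85,-1,0,0,0,0,-1],[-0.85,-1,0,0,0,0,-1],[-0.85,-1,0,0,0,0,-1],[-0.85,-1,0,0,0,0,-1],[-0.85,-1,0,0,0,0,-1],[-0.85,-1,0,0,0,0,-1]],
  ],
)

```text
time: 1.53
position: [0.271, 0.3681, 0.2315]
tool_rot: [[-0.968, 0.249, 0.0], [0.249, 0.968, 0.001], [-0.0, 0.001, -1.0]]
ft_force: [-0.0, -0.1, -0.9]
opening: 0.0854
grasp_force: 0.0
```

Request:
servo_tool(
  series=[
    [[-0.85,-1,0,0,0,0,-1],[-0.85,-1,0,0,0,0,-1],[-0.85,-1,0,0,0,0,-1],[-0.85,-1,0,0,0,0,-1],[-0.85,-1,0,0,0,0,-1],[-0.85,-1,0,0,0,0,-1],[-0.85,-1,0,0,0,0,-1],[-0.85,-1,0,0,0,0,-1],[-0.85,-1,0,0,0,0,-1],[-0.85,-1,0,0,0,0,-1]],
  ],
)

```text
time: 2.37
position: [0.3858, 0.132, 0.2316]
tool_rot: [[-0.968, 0.249, 0.001], [0.249, 0.968, 0.001], [-0.0, 0.001, -1.0]]
ft_force: [0.1, 0.2, 0.4]
opening: 0.0854
grasp_force: 0.0
```

Request:
servo_tool(
  series=[
    [[-0.85,-1,0,0,0,0,-1],[-0.85,-1,0,0,0,0,-1],[-0.85,-1,0,0,0,0,-1],[-0.85,-1,0,0,0,0,-1],[-0.85,-1,0,0,0,0,-1],[-0.85,-1,0,0,0,0,-1],[-0.85,-1,0,0,0,0,-1],[-0.85,-1,0,0,0,0,-1],[0,0,0,0,0,0,-1],[0,0,0,0,0,0,-1]],
  ],
)

```text
time: 3.2
position: [0.4774, -0.057, 0.2314]
tool_rot: [[-0.968, 0.252, 0.0], [0.252, 0.968, -0.0], [-0.0, -0.0, -1.0]]
ft_force: [-0.6, 0.7, -0.6]
opening: 0.0855
grasp_force: 0.0
```

Request:
servo_tool(
  series=[
    [[-0.86,-0.87,0,0,0,0,-1],[-0.86,-0.87,0,0,0,0,-1],[-0.86,-0.87,0,0,0,0,-1],[-0.86,-0.87,1,0,0,0,-0.5],[-0.86,-0.87,1,0,0,0,-0.5],[0,0,1,0,0,0,-0.5],[0,0,1,0,0,0,-0.5],[0,0,0.9,0,0,0,-0.5],[0,0,0,0,0,0,-0.5],[0,0,0,0,0,0,-0.5]],
  ],
)

```text
time: 4.03
position: [0.5382, -0.16, 0.1329]
tool_rot: [[-0.969, 0.248, -0.002], [0.248, 0.969, 0.001], [0.002, 0.0, -1.0]]
ft_force: [-0.3, -0.4, 1.0]
opening: 0.0635
grasp_force: 0.0
```

Run:
```python
from h import *
s=snapshot("wrist");save("w1",s["color"]);w=cloud(s).reshape(-1,3);w=w[~np.isnan(w[:,0])]
st=env.get_state();P,R=st["position"],st["tool_rot"];print(P,st["opening"])
x,y,z=w.T;m=(z>.08)&(z<.098)
r=cv2.minAreaRect((w[m][:,:2]*1000).astype(np.float32));print(m.sum(),r)
print((np.array([r[0][0]/1e3,r[0][1]/1e3,.093])-P)@R)
```

```text
[ 0.53897484 -0.16055284  0.13393864] 0.0640487947565183
2688 ((541.1710815429688, -164.13258361816406), (12.012407302856445, 69.45964813232422), 75.27855682373047)
[-0.00301544 -0.00293879  0.04093752]
```

View pics/w1.png

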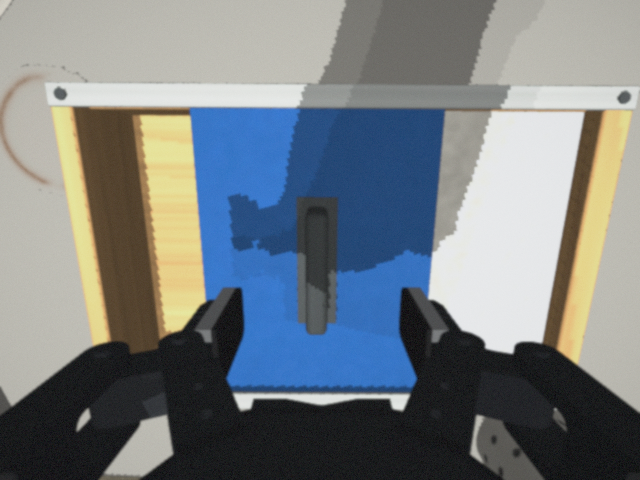

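The wrist view shows the pull bar at px (317,268), centred between the open fingers. The bar is 3 mm off the tool centre. I'll correct that, descend and grip.

Request:
servo_tool(
  series=[
    [[-0.15,-0.15,1,0,0,0,-0.5],[0,0,1,0,0,0,-0.5],[0,0,0.9,0,0,0,-0.5],[0,0,0,0,0,0,0.5],[0,0,0,0,0,0,1],[0,0,0,0,0,0,1],[0,0,0,0,0,0,1],[0,0,0,0,0,0,1]],
  ],
)

```text
time: 4.75
position: [0.542, -0.1651, 0.0772]
tool_rot: [[-0.968, 0.249, 0.003], [0.249, 0.968, 0.0], [-0.003, 0.001, -1.0]]
ft_force: [-0.6, 1.2, 6.3]
opening: 0.0101
grasp_force: 59.1
```

Request:
servo_tool(
  series=[
    [[0,0.5,0,0,0,0,1],[0,0.5,0,0,0,0,1],[0,0.5,0,0,0,0,1],[0,0.5,0,0,0,0,1],[0,0.5,0,0,0,0,1],[0,0.5,0,0,0,0,1],[0,0.5,0,0,0,0,1],[0,0.4,0,0,0,0,1],[0,0,0,0,0,0,1],[0,0,0,0,0,0,1]],
  ],
)

```text
time: 5.58
position: [0.5623, -0.0879, 0.0771]
tool_rot: [[-0.969, 0.248, 0.004], [0.248, 0.969, 0.001], [-0.003, 0.002, -1.0]]
ft_force: [0.7, 3.4, 9.4]
opening: 0.0101
grasp_force: 60.3
```

Request:
servo_tool(
  series=[
    [[0,0,0,0,0,0,0.3],[0,0,0,0,0,0,-0.3],[0,0,0,0,0,0,-0.3],[0,0,-1,0,0,0,-0.3],[0,0,-1,0,0,0,-0.3],[0,0,-1,0,0,0,-0.3],[0,0,-1,0,0,0,-0.3],[0,0,-1,0,0,0,-0.3],[0,0,-1,0,0,0,-0.3],[0,0,0,0,0,0,-0.3]],
  ],
)

```text
time: 6.42
position: [0.5621, -0.0901, 0.199]
tool_rot: [[-0.968, 0.25, 0.005], [0.25, 0.968, -0.0], [-0.005, 0.001, -1.0]]
ft_force: [1.6, -1.1, 0.2]
opening: 0.0553
grasp_force: 0.0
```

Run:
```python
from h import *
def rect(p):
    r=cv2.minAreaRect((p[:,:2]*1000).astype(np.float32));return len(p),np.round(r[0],1),np.round(r[1],1),round(r[2],1)
s=snapshot("wrist");w=cloud(s).reshape(-1,3);w=w[~np.isnan(w[:,0])];m=(w[:,2]>.08)&(w[:,2]<.098)
print("pull wrist",rect(w[m]),env.get_state()["position"])
s=snapshot("scene");c=s["color"].astype(int);save("s2",s["color"][190:390,180:500].repeat(2,0).repeat(2,1))
W=cloud(s)
m0=np.zeros((480,640),bool);m0[205:255,218:256]=1
for lo,hi in((.024,.05),(.006,.05)):
    m=m0&(W[...,2]>lo)&(W[...,2]<hi)&(abs(W[...,0]-.45)<.1)
    n,l,st,_=cv2.connectedComponentsWithStats(m.astype(np.uint8))
    for i in range(1,n):
        if st[i,4]>40: print(lo,st[i],rect(W[l==i]))
```

```text
pull wrist (2252, array([666.8, -50.5]), array([285.3,  46.5]), 19.7) [ 0.56142698 -0.08979194  0.19717654]
0.024 [222 217  24  25 240] (240, array([458.8, 387.7]), array([131.9,  33. ]), 72.8)
0.006 [222 217  26  31 409] (409, array([454.5, 387.5]), array([139.7,  35. ]), 77.3)
```

View pics/s2.png

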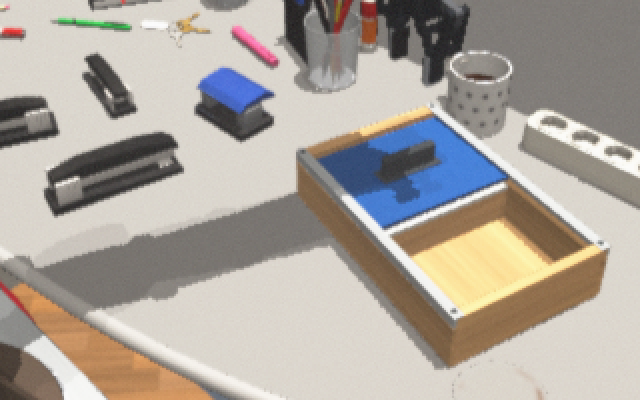

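The hatch is wide open and the bay is uncovered. The small stapler is at crop px (110,84), which is scene (235,232). Moving over it.

Request:
servo_tool(
  series=[
    [[0.5,0.99,0,0,0,0,-1],[0.5,0.99,0,0,0,0,-1],[0.5,0.99,0,0,0,0,-1],[0.5,0.99,0,0,0,0,-1],[0.5,0.99,0,0,0,0,-1],[0.5,0.99,0,0,0,0,-1],[0.5,0.99,0,0,0,0,-1],[0.5,0.99,0,0,0,0,-1],[0.5,0.99,0,0,0,0,-1],[0.5,0.99,0,0,0,0,-1]],
  ],
)

```text
time: 7.35
position: [0.5117, 0.128, 0.1941]
tool_rot: [[-0.968, 0.249, -0.002], [0.249, 0.968, -0.001], [0.002, -0.001, -1.0]]
ft_force: [0.3, -0.5, 0.0]
opening: 0.0856
grasp_force: 0.0
```

Request:
servo_tool(
  series=[
    [[0.5,0.99,0,0,0,0,-1],[0.5,0.99,0,0,0,0,-1],[0.5,0.99,0,0,0,0,-1],[0.5,0.99,0,0,0,0,-1],[0.5,0.99,0,0,0,0,-1],[0.5,0.99,0,0,0,0,-1],[0.5,0.99,0,0,0,0,-1],[0.5,0.99,0,0,0,0,-1],[0.5,0.99,0,0,0,0,-1],[0.5,0.99,0,0,0,0,-1]],
  ],
)

```text
time: 8.18
position: [0.4643, 0.3445, 0.194]
tool_rot: [[-0.968, 0.249, -0.002], [0.249, 0.968, -0.001], [0.001, -0.002, -1.0]]
ft_force: [1.1, 0.1, 0.5]
opening: 0.0852
grasp_force: 0.0
```

Request:
servo_tool(
  series=[
    [[0.5,0.99,0,0,0,1,-1],[0,0,0,0,0,1,-1],[0,0,0,0,0,1,-1],[0,0,0,0,0,1,-1],[0,0,0,0,0,1,-1],[0,0,0,0,0,1,-1],[0,0,0,0,0,1,-1],[0,0,0,0,0,1,-1],[0,0,0,0,0,1,-1],[0,0,0,0,0,1,-1]],
  ],
)

```text
time: 9.02
position: [0.4599, 0.3651, 0.194]
tool_rot: [[-0.263, 0.965, -0.001], [0.965, 0.263, -0.002], [-0.001, -0.002, -1.0]]
ft_force: [-0.0, -0.3, -0.1]
opening: 0.0855
grasp_force: 0.0
```

Request:
servo_tool(
  series=[
    [[0,0,0,0,0,1,-1],[0,0,0,0,0,1,-1],[0,0,0,0,0,1,-1],[0,0,0,0,0,1,-1],[0,0,0,0,0,1,-1],[0,0,1,0,0,0,-1],[0,0,1,0,0,0,-1],[0,0,0,0,0,0,-1],[0,0,0,0,0,0,-1]],
  ],
)

```text
time: 9.77
position: [0.4596, 0.3648, 0.154]
tool_rot: [[0.249, 0.968, -0.002], [0.968, -0.249, -0.003], [-0.003, -0.002, -1.0]]
ft_force: [-0.8, -0.6, -0.0]
opening: 0.0851
grasp_force: 0.0
```

```bash
cat > st.py <<'E'
from h import *
import sys
s=snapshot("wrist");save(sys.argv[1],s["color"]);w=cloud(s)
st=env.get_state();P,R=st["position"],st["tool_rot"];print(P,R.round(3).tolist(),st["joints"].round(2))
for r in models.silhouettes("wrist","stapler"):
    m=r["region"]&np.isfinite(w[...,0])
    for lo,hi in((.004,.055),(.03,.055)):
        p=w[m&(w[...,2]>lo)&(w[...,2]<hi)]
        if len(p)<50: continue
        q=cv2.minAreaRect((p[:,:2]*1000).astype(np.float32))
        print(round(r["score"],2),len(p),np.round(q[0]),np.round(q[1]),round(q[2],1),"zmax",np.percentile(p[:,2],98).round(4),"tool",((np.array([q[0][0]/1e3,q[0][1]/1e3,.0])-P)@R).round(4))
E
python3 st.py w2
```

```text
[0.46048737 0.36510593 0.15509369] [[0.25, 0.968, -0.001], [0.968, -0.25, -0.001], [-0.001, -0.0, -1.0]] [-1.32  0.55  0.82  1.8  -0.48  1.   -0.55]
0.92 1864 [369. 214.] [ 22. 126.] 76.3 zmax 0.0145 tool [-0.1694 -0.0511  0.1554]
0.84 7695 [458. 389.] [133.  36.] 76.4 zmax 0.0444 tool [ 0.0225 -0.0087  0.1551]
0.84 5216 [458. 392.] [127.  33.] 75.9 zmax 0.0445 tool [ 0.0255 -0.0087  0.1551]
0.63 10926 [283. 402.] [ 46. 166.] 67.6 zmax 0.0549 tool [-0.0083 -0.1809  0.1552]
0.63 5717 [293. 398.] [ 43. 132.] 67.0 zmax 0.0549 tool [-0.0094 -0.1709  0.1552]
```

View pics/w2.png

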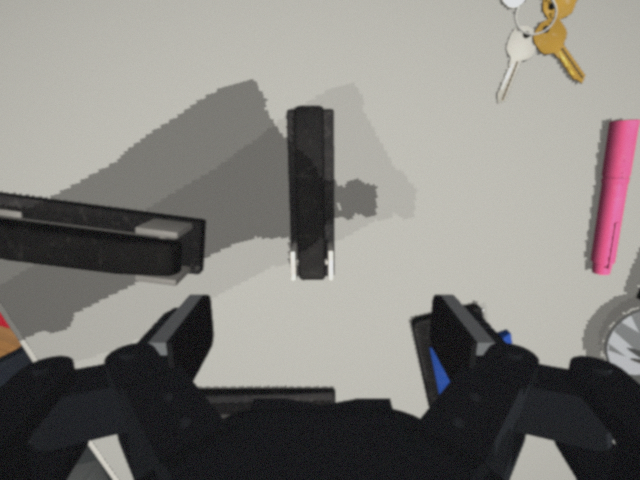

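The target stapler is at wrist px (312,192), upright and aligned with the tool. The offset is +23 mm in x and -9 mm in y. Descending to grip the arm.

Request:
servo_tool(
  series=[
    [[0.6,-0.22,0,0,0,-0.1,-0.3],[0.55,-0.22,0,0,0,0,-0.3],[0,0,1,0,0,0,-0.3],[0,0,1,0,0,0,-0.3],[0,0,1,0,0,0,-0.3],[0,0,1,0,0,0,-0.3],[0,0,0.5,0,0,0,-0.3],[0,0,0,0,0,0,-0.3]],
  ],
)

```text
time: 10.53
position: [0.4564, 0.3907, 0.0636]
tool_rot: [[0.238, 0.971, -0.002], [0.971, -0.238, -0.002], [-0.002, -0.002, -1.0]]
ft_force: [0.7, 0.7, 0.7]
opening: 0.0558
grasp_force: 0.0
```

Request:
servo_tool(
  series=[
    [[0,0,0.8,0,0,0,-0.3],[0,0,0.8,0,0,0,-0.3],[0,0,0.7,0,0,0,-0.3],[0,0,0,0,0,0,0.1],[0,0,0,0,0,0,1],[0,0,0,0,0,0,1],[0,0,0,0,0,0,1],[0,0,0,0,0,0,1]],
  ],
)

```text
time: 11.2
position: [0.4582, 0.3905, 0.0204]
tool_rot: [[0.239, 0.971, 0.001], [0.971, -0.239, 0.001], [0.001, 0.001, -1.0]]
ft_force: [-1.8, -0.4, 5.2]
opening: 0.0188
grasp_force: 59.5
```

Request:
servo_tool(
  series=[
    [[0,0,-0.5,0,0,0,1],[0,0,-0.8,0,0,0,1],[0,0,-1,0,0,0,1],[0,0,-1,0,0,0,1],[0,0,-1,0,0,0,1],[0,0,-1,0,0,0,1],[0,0,-1,0,0,0,1],[0,0,-0.7,0,0,0,1],[0,0,0,0,0,0,1]],
  ],
)

```text
time: 11.95
position: [0.4593, 0.3906, 0.1629]
tool_rot: [[0.239, 0.971, 0.004], [0.971, -0.239, 0.004], [0.004, 0.003, -1.0]]
ft_force: [0.8, -0.6, -2.2]
opening: 0.0188
grasp_force: 59.1
```

Request:
servo_tool(
  series=[
    [[0,0,0,0,0,-0.85,1],[0,0,0,0,0,-1,1],[0,0,0,0,0,-1,1],[0,0,0,0,0,-1,1],[0,0,0,0,0,-1,1],[0,0,0,0,0,-1,1],[0,0,0,0,0,-1,1],[0,0,0,0,0,-1,1],[0,0,0,0,0,-1,1],[0,0,0,0,0,-1,1]],
  ],
)

```text
time: 12.78
position: [0.4572, 0.3895, 0.1586]
tool_rot: [[-0.714, 0.7, -0.001], [0.7, 0.714, -0.001], [-0.0, -0.001, -1.0]]
ft_force: [0.5, -0.0, -0.7]
opening: 0.0189
grasp_force: 59.0
```

Request:
servo_tool(
  series=[
    [[0,0,0,0,0,-1,1],[0,0,0,0,0,-1,1],[0,0,0,0,0,-1,1],[0,0,0,0,0,-1,1],[0,0,0,0,0,-1,1],[0,0,0,0,0,0,1],[0,0,0,0,0,0,1]],
  ],
)

```text
time: 13.37
position: [0.4575, 0.3896, 0.1589]
tool_rot: [[-0.966, 0.258, -0.001], [0.258, 0.966, -0.0], [0.001, -0.001, -1.0]]
ft_force: [-0.5, -0.1, -1.0]
opening: 0.0191
grasp_force: 59.0
```

Request:
servo_tool(
  series=[
    [[-0.19,-0.5,0,0,0,0,1],[-0.385,-1,0,0,0,0,1],[-0.385,-1,0,0,0,0,1],[-0.385,-1,0,0,0,0,1],[-0.385,-1,0,0,0,0,1],[-0.385,-1,0,0,0,0,1],[-0.385,-1,0,0,0,0,1],[-0.385,-1,0,0,0,0,1],[-0.385,-1,0,0,0,0,1],[-0.385,-1,0,0,0,0,1]],
  ],
)

```text
time: 14.2
position: [0.4798, 0.1857, 0.1592]
tool_rot: [[-0.966, 0.258, -0.0], [0.258, 0.966, -0.0], [0.0, -0.0, -1.0]]
ft_force: [1.1, -0.2, -1.7]
opening: 0.0187
grasp_force: 59.0
```

Request:
servo_tool(
  series=[
    [[-0.385,-1,0,0,0,0,1],[-0.385,-1,0,0,0,0,1],[-0.385,-1,0,0,0,0,1],[-0.385,-1,0,0,0,0,1],[-0.385,-1,0,0,0,0,1],[-0.385,-1,0,0,0,0,1],[-0.385,-1,0,0,0,0,1],[-0.385,-1,0,0,0,0,1],[-0.385,-1,0,0,0,0,1],[-0.385,-1,0,0,0,0,1]],
  ],
)

```text
time: 15.03
position: [0.5031, -0.0271, 0.1593]
tool_rot: [[-0.966, 0.258, -0.0], [0.258, 0.966, -0.0], [0.0, -0.0, -1.0]]
ft_force: [0.4, -0.7, -1.9]
opening: 0.0187
grasp_force: 59.0
```

Request:
servo_tool(
  series=[
    [[-0.385,-1,0,0,0,0,1],[-0.385,-1,0,0,0,0,1],[-0.385,-1,0,0,0,0,1],[-0.385,-1,0,0,0,0,1],[-0.385,-1,0,0,0,0,1],[-0.385,-1,0,0,0,0,1],[-0.385,-1,0,0,0,0,1],[-0.385,-1,0,0,0,0,1],[-0.385,-1,0,0,0,0,1],[0,0,0,0,0,0,1]],
  ],
)

```text
time: 15.87
position: [0.5238, -0.2228, 0.1597]
tool_rot: [[-0.965, 0.262, 0.001], [0.262, 0.965, -0.003], [-0.001, -0.003, -1.0]]
ft_force: [0.1, -0.1, -2.0]
opening: 0.0191
grasp_force: 59.1
```

Run:
```python
from h import *
s=snapshot("wrist");save("w3",s["color"]);np.savez("w3.npz",w=cloud(s))
st=env.get_state();print(st["position"],st["tool_rot"].round(3).tolist(),st["joints"].round(2))
w=cloud(s)
for v,u in((60,100),(60,320),(60,540),(200,60),(200,580),(440,60),(300,20),(300,320),(240,200),(240,440)): print((v,u),w[v,u].round(3))
```

```text
[ 0.52381251 -0.22040013  0.15935879] [[-0.965, 0.261, -0.0], [0.261, 0.965, -0.002], [-0.0, -0.002, -1.0]] [-0.07  0.44  0.52  1.84 -0.27  0.93  1.88]
(60, 100) [ 0.358 -0.353  0.   ]
(60, 320) [ 0.402 -0.192 -0.001]
(60, 540) [ 0.446 -0.031  0.001]
(200, 60) [ 0.448 -0.431 -0.   ]
(200, 580) [ 0.54  -0.053  0.066]
(440, 60) [ 0.499 -0.267  0.247]
(300, 20) [ 0.558 -0.681 -0.174]
(300, 320) [ 0.512 -0.221  0.183]
(240, 200) [ 0.512 -0.33  -0.   ]
(240, 440) [ 0.543 -0.146  0.066]
```

View pics/w3.png

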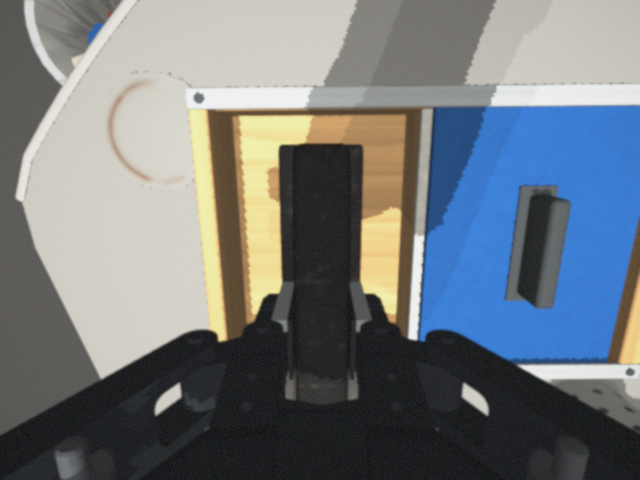

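The stapler hangs aligned over the uncovered bay: stapler at px (320,270), bay between px 235 and 410. One numeric check of the bay's centre follows, using the case's top rim.

Run:
```python
from h import *
W=np.load("w3.npz")["w"];R=env.get_state()["tool_rot"];P=env.get_state()["position"]
a=np.radians(75.3);yc=np.array([np.cos(a),np.sin(a)]);xc=np.array([yc[1],-yc[0]])
q=lambda p:np.c_[(p[:,:2]-P[:2])@xc,(p[:,:2]-P[:2])@yc]
m=np.isfinite(W[...,0])&(W[...,2]>.069)&(W[...,2]<.078)
v,u=np.nonzero(m)
t=m&(np.mgrid[:480,:640][0]<120);p=q(W[t]);print("near track x",np.percentile(p[:,0],[1,50,99]).round(4),"y min",np.percentile(p[:,1],1).round(4))
uu=np.mgrid[:480,:640][1];e=np.isfinite(W[...,0])&(W[...,2]>.05)&(W[...,2]<.08)&(uu<240)&(uu>180)
p=q(W[e]);print("end frame y",np.percentile(p[:,1],[1,50,99]).round(4))
b=np.isfinite(W[...,0])&(W[...,2]>.085)&(W[...,2]<.098)&(uu>500);p=q(W[b]);print("bar",len(p),p.min(0).round(4),p.max(0).round(4))
vv=np.mgrid[:480,:640][0]
g=np.isfinite(W[...,0])&(W[...,2]>.12)&(W[...,2]<.19)&(vv<270)&(uu>270)&(uu<375);p=q(W[g]);print("stapler min x",np.percentile(p[:,0],1).round(4),"y",np.percentile(p[:,1],[1,99]).round(4),"z",np.percentile(W[g][:,2],[2,98]).round(4))
```

```text
near track x [-0.0967 -0.0907 -0.0817] y min -0.0806
end frame y [-0.0824 -0.0728 -0.0527]
bar 2813 [-0.032   0.1303] [0.0377 0.1436]
stapler min x -0.0647 y [-0.0203  0.0147] z [0.1459 0.1831]
```

Request:
servo_tool(
  series=[
    [[-0.15,-0.05,0.5,0,0,0,1],[0,0,1,0,0,0,1],[0,0,1,0,0,0,1],[0,0,1,0,0,0,1],[0,0,1,0,0,0,1],[0,0,0.7,0,0,0,1],[0,0,0.5,0,0,0,1],[0,0,0.3,0,0,0,1],[0,0,0,0,0,0,1]],
  ],
)

```text
time: 16.67
position: [0.5269, -0.218, 0.038]
tool_rot: [[-0.967, 0.254, -0.002], [0.254, 0.967, 0.001], [0.002, 0.0, -1.0]]
ft_force: [-0.6, 0.4, -1.1]
opening: 0.0188
grasp_force: 59.1
```

Request:
servo_tool(
  series=[
    [[0,0,0.15,0,0,0,1],[0,0,0.15,0,0,0,1],[0,0,0.1,0,0,0,1],[0,0,0,0,0,0,1],[0,0,0,0,0,0,1]],
  ],
)

```text
time: 17.08
position: [0.5278, -0.2188, 0.0316]
tool_rot: [[-0.967, 0.254, 0.0], [0.254, 0.967, 0.0], [-0.0, 0.0, -1.0]]
ft_force: [-0.6, -0.6, -1.6]
opening: 0.019
grasp_force: 59.1
```

Request:
servo_tool(
  series=[
    [[0,0,0.1,0,0,0,1],[0,0,0.05,0,0,0,1],[0,0,0,0,0,0,1],[0,0,0,0,0,0,1]],
  ],
)

```text
time: 17.42
position: [0.5277, -0.2188, 0.0284]
tool_rot: [[-0.967, 0.254, 0.0], [0.254, 0.967, -0.0], [-0.0, 0.0, -1.0]]
ft_force: [0.1, -0.1, 1.2]
opening: 0.019
grasp_force: 59.4
```

The force changed sign, so the stapler has touched the floor. Releasing and lifting.

Request:
servo_tool(
  series=[
    [[0,0,0,0,0,0,0.3],[0,0,0,0,0,0,0.1],[0,0,0,0,0,0,0],[0,0,0,0,0,0,-0.1],[0,0,0,0,0,0,-0.1],[0,0,0,0,0,0,-0.1]],
  ],
)

```text
time: 17.92
position: [0.5276, -0.2188, 0.0283]
tool_rot: [[-0.967, 0.254, 0.0], [0.254, 0.967, 0.0], [0.0, 0.0, -1.0]]
ft_force: [-0.2, 0.2, -0.1]
opening: 0.0471
grasp_force: 0.0
```

Request:
servo_tool(
  series=[
    [[0,0,-0.4,0,0,0,-0.1],[0,0,-0.8,0,0,0,-0.1],[0,0,-1,0,0,0,-0.1],[0,0,-1,0,0,0,-0.1],[0,0,-1,0,0,0,-0.1],[0,0,-1,0,0,0,-0.1],[0,0,-1,0,0,0,-0.1],[0,0,0,0,0,0,-0.1],[0,0,0,0,0,0,-0.1]],
  ],
)

```text
time: 18.67
position: [0.5283, -0.2191, 0.1538]
tool_rot: [[-0.967, 0.254, 0.003], [0.254, 0.967, -0.0], [-0.003, 0.0, -1.0]]
ft_force: [0.4, 0.1, -0.4]
opening: 0.0468
grasp_force: 0.0
```

Run:
```python
from h import *
s=snapshot("wrist");save("w4",s["color"]);W=cloud(s)
st=env.get_state();P=st["position"];R=st["tool_rot"];print(P,R.round(3).tolist())
uu=np.mgrid[:480,:640][1]
b=np.isfinite(W[...,0])&(W[...,2]>.083)&(W[...,2]<.098)&(uu>400)
r=cv2.minAreaRect((W[b][:,:2]*1000).astype(np.float32));print(r,(np.array([r[0][0]/1e3,r[0][1]/1e3,.076])-P)@R)
g=np.isfinite(W[...,0])&(W[...,2]>.035)&(W[...,2]<.06)&(uu>280)&(uu<360);print("stapler top z",np.percentile(W[g][:,2],[50,98]).round(4))
```

```text
[ 0.5276016  -0.21865756  0.15263436] [[-0.967, 0.254, 0.001], [0.254, 0.967, 0.0], [-0.001, 0.0, -1.0]]
((561.3560180664062, -88.82929992675781), (12.881978988647461, 69.99628448486328), 75.24852752685547) [0.00040481 0.13412015 0.07667584]
stapler top z [0.0503 0.0589]
```

View pics/w4.png

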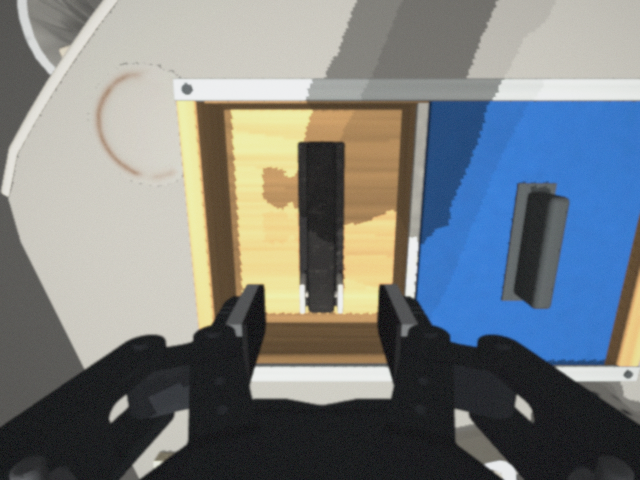

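The stapler stands upright in the middle of the bay (px (320,225), top at about 51 mm). The hatch bar is at px (545,250). Going to grip it.

Request:
servo_tool(
  series=[
    [[0,0.9,0,0,0,0,-0.5],[0,1,0,0,0,0,-0.5],[0,1,0,0,0,0,-0.5],[0,1,0,0,0,0,-0.5],[0,1,0,0,0,0,-0.5],[0,1,0,0,0,0,-0.5],[0,0.8,0,0,0,0,-0.5],[0,0,0.8,0,0,0,-0.5],[0,0,0,0,0,0,-0.5],[0,0,0,0,0,0,-0.5]],
  ],
)

```text
time: 19.55
position: [0.5603, -0.0893, 0.135]
tool_rot: [[-0.967, 0.254, -0.003], [0.254, 0.967, -0.0], [0.003, -0.001, -1.0]]
ft_force: [-0.8, 0.2, 0.0]
opening: 0.064
grasp_force: 0.0
```

Request:
servo_tool(
  series=[
    [[0,0,1,0,0,0,-0.5],[0,0,1,0,0,0,-0.5],[0,0,1,0,0,0,-0.5],[0,0,0,0,0,0,-0.5],[0,0,0,0,0,0,0.4],[0,0,0,0,0,0,1],[0,0,0,0,0,0,1],[0,0,0,0,0,0,1],[0,0,0,0,0,0,1]],
  ],
)

```text
time: 20.3
position: [0.5625, -0.0893, 0.0777]
tool_rot: [[-0.967, 0.254, 0.002], [0.254, 0.967, 0.0], [-0.002, 0.001, -1.0]]
ft_force: [-0.4, -0.2, 4.5]
opening: 0.0109
grasp_force: 59.2
```

Request:
servo_tool(
  series=[
    [[0,-0.4,0,0,0,0,1],[0,-0.6,0,0,0,0,1],[0,-0.6,0,0,0,0,1],[0,-0.6,0,0,0,0,1],[0,-0.6,0,0,0,0,1],[0,-0.6,0,0,0,0,1],[0,-0.6,0,0,0,0,1],[0,-0.6,0,0,0,0,1],[0,-0.6,0,0,0,0,1],[0,-0.6,0,0,0,0,1]],
  ],
)

```text
time: 21.13
position: [0.533, -0.2013, 0.0777]
tool_rot: [[-0.967, 0.254, 0.002], [0.254, 0.967, 0.001], [-0.002, 0.001, -1.0]]
ft_force: [0.2, 3.6, 6.0]
opening: 0.0104
grasp_force: 59.5
```

Request:
servo_tool(
  series=[
    [[0,-0.3,0,0,0,0,1],[0,-0.2,0,0,0,0,1],[0,-0.2,0,0,0,0,1],[0,0,0,0,0,0,1],[0,0,0,0,0,0,1]],
  ],
)

```text
time: 21.55
position: [0.5292, -0.2159, 0.0777]
tool_rot: [[-0.967, 0.255, 0.002], [0.255, 0.967, -0.001], [-0.002, -0.0, -1.0]]
ft_force: [-1.9, -1.2, 8.2]
opening: 0.0107
grasp_force: 59.8
```

Request:
servo_tool(
  series=[
    [[0,-0.1,0,0,0,0,1],[0,-0.1,0,0,0,0,1],[0,0,0,0,0,0,1]],
  ],
)

```text
time: 21.8
position: [0.5284, -0.219, 0.0777]
tool_rot: [[-0.967, 0.254, 0.002], [0.254, 0.967, -0.0], [-0.002, 0.0, -1.0]]
ft_force: [-1.5, 1.2, 9.6]
opening: 0.0107
grasp_force: 59.9
```

Request:
servo_tool(
  series=[
    [[0,-0.08,0,0,0,0,1],[0,0,0,0,0,0,1],[0,0,0,0,0,0,1]],
  ],
)

```text
time: 22.05
position: [0.528, -0.2204, 0.0777]
tool_rot: [[-0.967, 0.254, 0.002], [0.254, 0.967, -0.0], [-0.002, 0.0, -1.0]]
ft_force: [-2.0, 1.4, 9.2]
opening: 0.0107
grasp_force: 59.9
```

Not at the stop yet (no force rise). Creeping on.

Request:
servo_tool(
  series=[
    [[0,-0.1,0,0,0,0,1],[0,0,0,0,0,0,1],[0,0,0,0,0,0,1]],
  ],
)

```text
time: 22.3
position: [0.5276, -0.222, 0.0777]
tool_rot: [[-0.967, 0.254, 0.002], [0.254, 0.967, 0.0], [-0.002, 0.001, -1.0]]
ft_force: [-1.2, 1.9, 9.6]
opening: 0.0105
grasp_force: 59.9
```

Request:
servo_tool(
  series=[
    [[0,-0.08,0,0,0,0,1],[0,0,0,0,0,0,1],[0,0,0,0,0,0,1]],
  ],
)

```text
time: 22.55
position: [0.5276, -0.222, 0.0777]
tool_rot: [[-0.967, 0.253, 0.002], [0.253, 0.967, 0.002], [-0.002, 0.003, -1.0]]
ft_force: [0.1, 6.6, 11.1]
opening: 0.0103
grasp_force: 60.1
```

Request:
servo_tool(
  series=[
    [[0,-0.07,0,0,0,0,1],[0,0,0,0,0,0,1],[0,0,0,0,0,0,1]],
  ],
)

```text
time: 22.8
position: [0.5276, -0.2221, 0.0777]
tool_rot: [[-0.968, 0.252, 0.002], [0.252, 0.968, 0.004], [-0.001, 0.004, -1.0]]
ft_force: [-0.5, 10.7, 11.7]
opening: 0.0107
grasp_force: 60.3
```

The hatch is firmly against the stop. Releasing and lifting away.

Request:
servo_tool(
  series=[
    [[0,0,0,0,0,0,0.5],[0,0,0,0,0,0,0],[0,0,0,0,0,0,-0.3],[0,0,0,0,0,0,-0.3],[0,0,-0.5,0,0,0,-0.3],[0,0,-1,0,0,0,-0.3],[0,0,-1,0,0,0,-0.3],[0,0,-1,0,0,0,-0.3],[0,0,-1,0,0,0,-0.3],[0,0,0,0,0,0,-0.3]],
  ],
)

```text
time: 23.63
position: [0.5277, -0.2266, 0.1707]
tool_rot: [[-0.967, 0.255, 0.006], [0.255, 0.967, -0.002], [-0.006, -0.0, -1.0]]
ft_force: [1.6, -0.3, 0.3]
opening: 0.0555
grasp_force: 0.0
```

Run:
```python
from h import *
s=snapshot("wrist");save("w5",s["color"]);W=cloud(s);st=env.get_state();print(st["position"],st["ft_force"])
b=np.isfinite(W[...,0])&(W[...,2]>.083)&(W[...,2]<.098)&(np.mgrid[:480,:640][0]<350)
r=cv2.minAreaRect((W[b][:,:2]*1000).astype(np.float32));print(r)
```

```text
[ 0.52705134 -0.22610546  0.16890424] [-0.55547764 -0.41347246 -0.39547303]
((525.9405517578125, -221.73387145996094), (11.498480796813965, 69.12574005126953), 75.16310119628906)
```

View pics/w5.png

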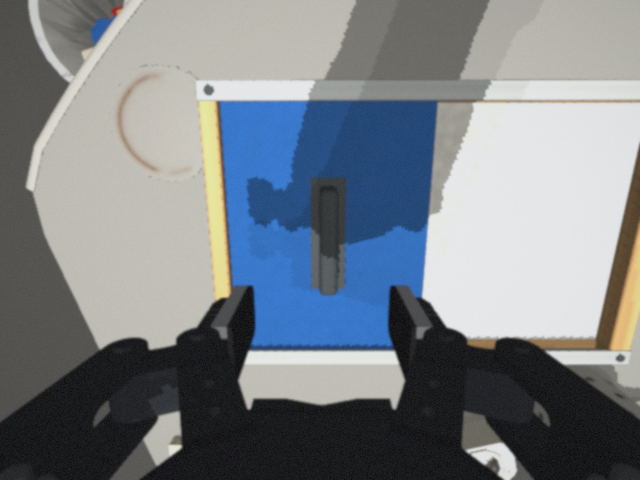

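The hatch is flush against the end frame (left edge at px 222) and the gripper is clear of it.

```bash
python3 -c "
from workcell import ticket
print(ticket.job_done())"
```

```text
the job is handed in; nothing more can be done
None
```

The smallest stapler is standing upright in the bay, the hatch is closed against the end frame, and the job was handed in at about 24 s; the hand-in gave no verdict.

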